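Find the crowned board with a straightedge

TASK

One of the two boards lying in front of the wooden fence has a crowned top face: lay the straightedge lengthwise along the middle of a board's face, without dropping it, and press down its left end and then its right end to feel whether it rocks. Once it has rocked both ways on the crowned board, leave the straightedge lying across that board's middle and that board where it lies, and slide the flat board away from the robot until its long edge is flush against the fence, without disturbing the other things on the bench.

Things in the scene. Friction and masses are not known exactly. Their poses are not given: they have to be found in the camera images.
- board_p: One of two look-alike loose wooden boards, 110 mm (its x) by 170 mm (its y), about 0.3 kg, flat on the bench with its y axis roughly left-right (+y to the robot's left). Origin at the centre of its underside, z up. One board is flat, 24 mm thick all over. The other is crowned: 24 mm thick along a ridge across its middle (y = 0, running along x), falling evenly to 18 mm at both y ends.
- board_q: The other board: same outline and frame as board_p. Which of the two is crowned is not told, and they may lie either way round. A straightedge laid along y on the crowned one rocks over its ridge by about 0.07 rad either way and stays leaning to the side last pressed; on the flat one it stays level.
- straightedge_mid (a point): Centre, half-way up, of the loose straightedge: aluminium bar 160 mm long (its x), 24 wide (its y), 14 high, with a dark wooden grip block 50 x 28 mm, 22 high, on the middle of its top (36 mm high in all, 0.18 kg). The point is 18 mm above the flat underside; the grip block's centre 25 mm above it. z up. It starts on the bench left or right of the boards, pointing roughly away from the robot.
- end_a (a point): Point on the straightedge's underside 72 mm from its middle towards its +x end (8 mm short of the tip). Same axes as straightedge_mid. The bar's top is 14 mm above it.
- end_b (a point): Point on the straightedge's underside 72 mm from its middle towards its -x end.
- fence: Dark wooden batten screwed to the bench beyond the boards: 25 mm (its x) by 460 mm (its y), 20 mm high. Origin at the centre of its underside; x points away from the robot, so its near face lies at x = -12.5 mm. A board pushed flush has its centre 67.5 mm on the near side of the origin.
- sanding_block: Bystander: loose cork sanding block 120 x 60 x 36 mm, on the other side of the boards from the straightedge. Origin at the centre of its underside.
- pencil_pot: Bystander: loose white pot, 76 mm across, 85 mm high, at the fence's left end. Origin at the centre of its underside.
- screwdriver: Bystander: loose screwdriver 200 mm long beyond the fence, lying roughly left-right. Origin on its underside.
Not all that is in view belongs to the job. Leave any orange or yellow look-alike of the board_q alone. Leave any pink look-alike of the board_p alone.

How it is judged:
On the way, in this order (a step that is already met when the one before it is completed fails the run):
1. With the straightedge lying lengthwise along the middle of the crowned board (within 45 mm of its centre), the fingers press its left (+y) end until that end touches the face and the other stands off (x of straightedge_mid in the frame of board_p between -0.045 and 0.045 m and y of straightedge_mid in the frame of board_p between -0.045 and 0.045 m and z of straightedge_mid in the frame of board_p between 0.034 and 0.05 m and angle between the x axis of straightedge_mid and the y axis of board_p, either way round below 0.35 rad and contact force between the fingers and straightedge above 1.5 N and ((y of end_a in the frame of board_p above 0 m and z of end_a in the frame of board_p below 0.0215 m and z of end_b in the frame of board_p above 0.025 m and horizontal distance between the grasp point and end_a below 0.045 m) or (y of end_b in the frame of board_p above 0 m and z of end_b in the frame of board_p below 0.0215 m and z of end_a in the frame of board_p above 0.025 m and horizontal distance between the grasp point and end_b below 0.045 m))), for 0.1 s.
2. The fingers then press its right (-y) end until it has rocked over and that end touches the face (x of straightedge_mid in the frame of board_p between -0.045 and 0.045 m and y of straightedge_mid in the frame of board_p between -0.045 and 0.045 m and z of straightedge_mid in the frame of board_p between 0.034 and 0.05 m and angle between the x axis of straightedge_mid and the y axis of board_p, either way round below 0.35 rad and contact force between the fingers and straightedge above 1.5 N and ((y of end_a in the frame of board_p below 0 m and z of end_a in the frame of board_p below 0.0215 m and z of end_b in the frame of board_p above 0.025 m and horizontal distance between the grasp point and end_a below 0.045 m) or (y of end_b in the frame of board_p below 0 m and z of end_b in the frame of board_p below 0.0215 m and z of end_a in the frame of board_p above 0.025 m and horizontal distance between the grasp point and end_b below 0.045 m))), for 0.1 s.
At the end, for the whole second after the job is handed in: The straightedge rests released on the crowned board, middles within 45 mm each way; that board is within 50 mm of its start; the flat board lies flat in front of the fence, edge within 5 mm of it and within 0.05 rad of parallel; all at rest (x of straightedge_mid in the frame of board_p between -0.045 and 0.045 m and y of straightedge_mid in the frame of board_p between -0.045 and 0.045 m and z of straightedge_mid in the frame of board_p between 0.034 and 0.05 m and angle between straightedge_mid's own z axis and vertical below 0.12 rad and distance of board_p from where it was at the start of the episode below 0.05 m and angle between each of board_p, board_q's own z axis and vertical below 0.03 rad and x of board_q in the frame of fence between -0.0725 and -0.06 m and angle between the x axis of board_q and the x axis of fence, either way round below 0.05 rad and y of board_q in the frame of fence between -0.2 and 0.2 m and linear speed of each of straightedge, board_q, board_p below 0.02 m/s); the robot touches nothing.
It fails at once if The straightedge is dropped or thrown (faster than 0.6 m/s while the fingers do not touch it) (linear speed of straightedge above 0.6 m/s and contact force between the fingers and straightedge below 0.05 N).
It fails at once if A bystander (sanding block, pot, screwdriver) is moved more than 30 mm (distance of any of sanding_block, pencil_pot, screwdriver from where it was at the start of the episode above 0.03 m).
It also fails if it takes over 72 s, if anything falls off the work surface, if the arm or the gripper's body presses on something with over 40 N, if the wrist force passes 120 N, or if a joint passes its speed limit or range.

ROBOT

A 6-joint arm with a two-finger parallel gripper is mounted at the origin on the work surface. World frame = base frame: x ahead of the robot, y to its left, z up, the work surface at z = 0. Lengths are in m, angles in rad, forces in N, time in s.
With the tool pointing down it reaches from about 0.3 to 0.775 m from the base axis. Payload 14.6 kg.
Tool frame: the origin (TCP) lies on the mounting face of the last link; the fingertips stand robot.tip_extent ahead of it and the grasp point (between the pads) lies 180 mm ahead of it (robot.tip_extent is the distance from the TCP to the fingertips, in m); z points along the fingers, x is the direction in which the jaws open and shut, and the axes are right-handed (so a half turn about z gives the same grasp; the last joint's range is limited). The gripper opens to 94 mm and grips with 3 to 60 N. Pads are 16 mm wide; open, the fingers measure 119 mm over their backs; the gripper's body (75 mm by 177 mm) begins 78 mm behind the grasp point.
Start: joints at [1.158, 0.3, 1.521, -0, 1.321, -0.067], TCP at [0.186, 0.517, 0.405] pointing down, gripper open.
Joint ranges: [-3.03, 3.03], [-0.79, 2.21], [0.23, 2.52], [-1.04, 4.18], [0, 3.07], [-2.55, 2.55]. Speed limits (rad/s): [2.22, 2.22, 2.57, 3.14, 3.14, 3.14].

INTERFACE

Orientations are given as a rotation vector (axis times angle).
In Python, from rig import robot gives the robot as it stands. The module is installed in compiled form; this text tells all that it offers.
- The arm moves only by the tool arm_command, never from a script. Its arguments are lists of equal length, an entry for each row: "jaw": the closure, from 0 (fully open) to 1 (shut); "xyz": the shift along the tool's x, y, z in m, a list of three; "spin": the turn about the tool's z in degrees. In form: {"jaw": [jaw, ...], "xyz": [[x, y, z], ...], "spin": [spin, ...]}. A call has 1 to 10 rows; each row shifts and turns the commanded pose from where the row before left it, along the tool's axes as they then stand; what a row does not reach is not made up. A row lasts 1/12 s, in which the tool goes at most 41.7 mm and 7.16 degrees, less where a joint would pass 70% of its speed; a pose out of reach is approached as far as the arm can. A call is refused whole if a number of a shift passes 0.0417 or a number of a turn 7.16, either way. A call with a gripper value outside its range is refused whole. The fingers move at their own pace and stop on an object; "grip_force" is the grip in N (left out, the last holds). Time passes only in rows, so rows that do not move let the fingers close. It gives the time, the measured TCP pose, the force and the opening at its end, in the units of the state.
- robot.read_state(): the state, without advancing time (a new reading comes with each control period).
- robot.grab_frame(name): name is "scene" or "top"; returns (picture, depth): 400x640x3 uint8, red, green, blue; 400x640 float32, m along the optical axis (not along the pixel's ray), 0 where there is no reading.
- robot.camera_info(name): a dict with "fx", "fy", "cx", "cy" (pixels), "rvec" (rotation vector, rad) and "tvec" (3), from world to camera coordinates, as OpenCV has them. Camera axes: x right, y down, z forward; pixel columns grow to the right and rows downward; lengths in m; the calibration is good to about 2 mm. A picture is of the moment at which its call begins. camera_info takes no time and is no camera call.
- robot.hand_in(): hands the job in, once; it reports no verdict.
The state is a dict: "time_s": time; "joints": joint angles; "joint_velocities": joint speeds; "effort": joint torques, N m; "tool_pos": TCP position; "orientation": TCP orientation; "force": force on the tool from outside, world axes, zero at the start; "torque": the same for the moment, N m; "finger_gap": finger opening in m.
Only numpy, scipy, OpenCV 4.12 (cv2) and the standard library are available. Lean on these libraries where they do the work, as an engineer would, in place of code of your own. Each camera call takes 0.05 s, during which the arm holds its last target. There are 200 camera calls.

## Working session

There is one attempt and no reset: what is moved stays moved. The work goes in short steps, Python scripts to look and compute and a tool call to move; the robot and the scene stay as the last step left them, time stands still between calls to the robot, and variables do not carry over. Pictures are saved under pics/ and viewed, about 8 in all and at most 12, crops included, and the job is handed in when it is done.

Besides the shell and the picture viewer there is one more tool, called after "Call:" by a JSON object that holds its "op" and its "data". arm_command: Moves the arm, as the interface text tells. Its arguments: {"type":"object","properties":{"jaw":{"type":"array","items":{"type":"number"}},"xyz":{"type":"array","items":{"type":"array","items":{"type":"number"}}},"spin":{"type":"array","items":{"type":"number"}},"grip_force":{"type":"number"}},"required":["jaw","xyz","spin"]}

```bash
mkdir -p pics
cat > h.py <<'E'
import numpy as np, cv2
from rig import robot
from scipy.spatial.transform import Rotation as R
def grab(n):
    p,d=robot.grab_frame(n); c=robot.camera_info(n)
    v,u=np.mgrid[:400,:640]
    X=np.stack([(u-c['cx'])/c['fx']*d,(v-c['cy'])/c['fy']*d,d],-1)
    M=R.from_rotvec(c['rvec']).as_matrix()
    W=(X-np.array(c['tvec']))@M
    W[d==0]=np.nan
    return p,d,W
def save(p,n): cv2.imwrite('pics/'+n,p[:,:,::-1])
E
python3 - <<'E'
from h import *
s=robot.read_state(); print(s, robot.tip_extent)
p,d,W=grab('top'); q,d2,W2=grab('scene')
np.savez('f0.npz',p=p,W=W,q=q,W2=W2)
save(np.vstack([cv2.resize(p,(480,300)),cv2.resize(q,(480,300))]),'a.png')
save(p,'top0.png')
for n in('top','scene'):print(robot.camera_info(n))
E
```

```text
{'time_s': 0.0, 'joints': array([ 1.15841103e+00,  3.00499764e-01,  1.52158914e+00,  1.37807135e-06,
        1.32071608e+00, -6.65954012e-02]), 'joint_velocities': array([ 0.00063906, -0.00080305, -0.00045382,  0.00167034,  0.00065691,
        0.00070712]), 'effort': array([ 1.93342086e-03, -5.31806266e+01, -3.52736843e+01,  7.09448196e-02,
        2.43466313e-02, -1.05026754e-04]), 'tool_pos': array([0.18640503, 0.51741639, 0.40406706]), 'orientation': array([ 2.56997293e+00,  1.80579445e+00, -1.62830385e-03]), 'force': array([-0.60245544, -0.59488424,  0.19122165]), 'torque': array([-0.03464417, -0.03299929, -0.01164087]), 'finger_gap': 0.09391434064649716} 0.1992
{'fx': 504.56093219722055, 'fy': 504.56093219722055, 'cx': 319.8203321881525, 'cy': 197.73541011304113, 'rvec': array([ 2.14639498, -2.16570489,  0.14614152]), 'tvec': array([0.06616135, 0.53287464, 1.62771141])}
{'fx': 427.7216685621074, 'fy': 427.7216685621074, 'cx': 324.3953788453101, 'cy': 201.72132533336767, 'rvec': array([ 0.87458996,  2.52190617, -1.04222343]), 'tvec': array([ 0.4041111 , -0.22697138,  1.67174923])}
```

View pics/a.png

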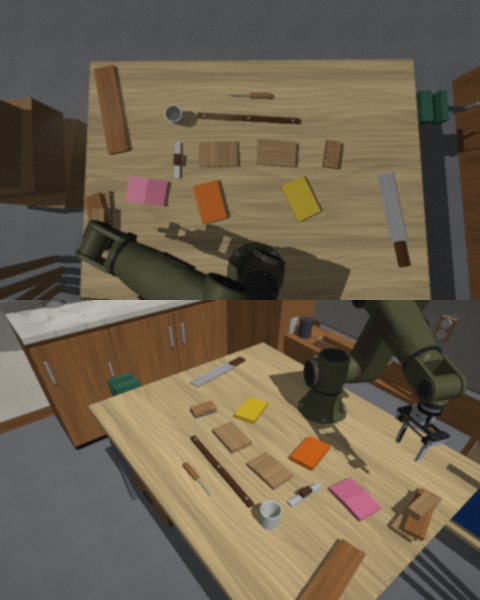

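View pics/top0.png

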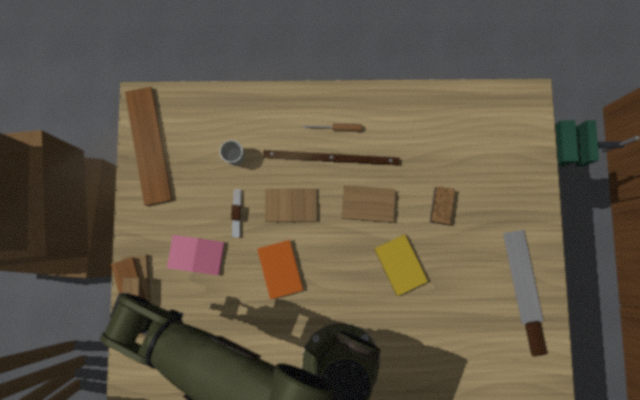

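The top view shows the following:
- **Straightedge:** (237,213). The long silver bar with a brown handle at (525,290) looks similar, but it is much too long.
- **Boards:** (291,205) and (369,203). The look-alikes to leave alone are pink (196,255), orange (281,269) and yellow (401,264).
- **Others:** fence (331,157), pot (232,152), sanding block (443,205), screwdriver (335,127).

Next I'll measure these and check the depth for a crown.

```bash
cat >> h.py <<'E'
def rect(W,box,zlo,zhi,p=None,name=None):
    u0,v0,u1,v1=box; P=W[v0:v1,u0:u1].reshape(-1,3); P=P[(P[:,2]>zlo)&(P[:,2]<zhi)]
    if len(P)<10: print(name,'few');return None,P
    # keep largest component implied by box
    r=cv2.minAreaRect((P[:,:2]*1000).astype(np.float32))
    c=np.array(r[0])/1000; (a,b),ang=r[1],r[2]
    if a<b: ang+=90; a,b=b,a
    ang=(ang+90)%180-90
    print(name,'c',c.round(4),'L',round(a,1),'W',round(b,1),'ang(long from x)',round(ang,2),'z med',np.median(P[:,2]).round(4),len(P),P[:,:2].mean(0).round(4))
    return (c,np.deg2rad(ang)),P
E
python3 - <<'E'
from h import *
f=np.load('f0.npz');W=f['W']
print('table z',np.nanmedian(W[225:235,290:420,2]))
B=dict(L=(258,180,325,228),Rr=(335,178,402,228),sand=(425,180,462,230),fence=(258,140,408,172),se=(225,182,250,245),pot=(212,135,250,170),scr=(300,116,370,138))
for k,b in B.items():
    r,P=rect(W,b,0.010 if k!='scr' else 0.006,0.12,name=k)
    if k in('L','Rr'):
        c,a=r; t=(P[:,:2]-c)@[np.cos(a),np.sin(a)]
        for lo in np.arange(-.085,.085,.02125):
            m=(t>=lo)&(t<lo+.02125); print(round(lo+.0106,3),P[m,2].mean().round(4),P[m,2].std().round(4),end=' | ')
        print()
r,P=rect(W,B['se'],0.02,0.06,name='grip')
p=f['p']; save(cv2.resize(p[120:240,215:465],(800,384),interpolation=cv2.INTER_CUBIC),'crop.png')
E
```

```text
table z -0.0007586728948997981
L c [0.5082 0.1496] L 190.7 W 124.2 ang(long from x) 89.53 z med 0.02 1679 [0.5148 0.1605]
-0.074 0.0174 0.0036 | -0.053 0.0189 0.0039 | -0.032 0.02 0.004 | -0.011 0.0216 0.0037 | 0.011 0.0225 0.0039 | 0.032 0.0218 0.0045 | 0.053 0.0201 0.0038 | 0.074 0.0185 0.0041 | 
Rr c [ 0.5071 -0.0948] L 191.0 W 135.7 ang(long from x) 82.93 z med 0.0233 1715 [ 0.5156 -0.0977]
-0.074 0.023 0.0039 | -0.053 0.0233 0.004 | -0.032 0.0237 0.0037 | -0.011 0.0236 0.0041 | 0.011 0.0231 0.0038 | 0.032 0.0236 0.0038 | 0.053 0.0233 0.0041 | 0.074 0.0228 0.0044 | 
sand c [ 0.5189 -0.3493] L 162.6 W 97.7 ang(long from x) -17.75 z med 0.0347 729 [ 0.5069 -0.3409]
fence c [0.6844 0.0166] L 477.1 W 89.4 ang(long from x) -89.92 z med 0.019 1066 [0.6743 0.0254]
se c [0.4897 0.3405] L 157.5 W 39.6 ang(long from x) 1.16 z med 0.0178 341 [0.49   0.3403]
pot c [0.6823 0.3517] L 134.4 W 74.9 ang(long from x) -72.53 z med 0.0583 342 [0.689  0.3534]
scr c [0.7812 0.0055] L 228.7 W 74.8 ang(long from x) 89.57 z med 0.0186 336 [ 0.7786 -0.0072]
grip c [0.4888 0.3404] L 155.4 W 27.9 ang(long from x) 1.65 z med 0.0347 149 [0.4886 0.3402]
```

View pics/crop.png

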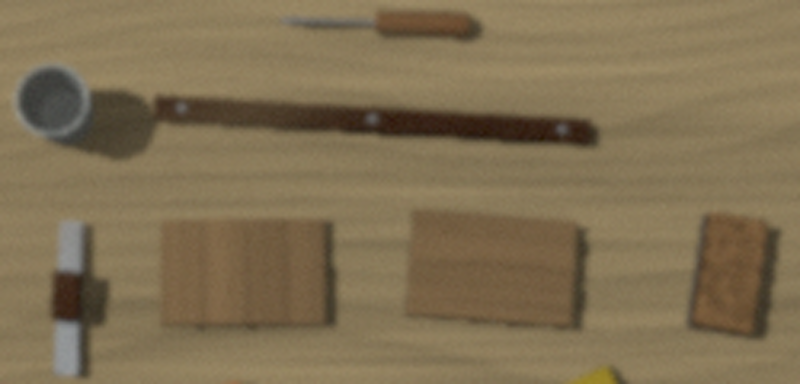

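Left board (291,205) is the crowned one: its mean height goes 17.4, 22.5, 18.5 mm along its length. The right board is level at about 23.3 mm. I'll now get more exact poses from the masks.

```bash
cat >> h.py <<'E'
def ray(u,v,h,n='top'):
    c=robot.camera_info(n); M=R.from_rotvec(c['rvec']).as_matrix(); t=np.array(c['tvec'])
    d=M.T@np.array([(u-c['cx'])/c['fx'],(v-c['cy'])/c['fy'],1]); o=-M.T@t
    return (o+d*(h-o[2])/d[2])[:2]
def obj(W,box,zlo,h,name,zhi=.12):
    u0,v0,u1,v1=box; z=cv2.medianBlur(np.nan_to_num(W[v0:v1,u0:u1,2]).astype(np.float32),3)
    m=((z>zlo)&(z<zhi)).astype(np.uint8)
    n,l,s,_=cv2.connectedComponentsWithStats(m)
    k=1+s[1:,4].argmax(); ys,xs=np.nonzero(l==k)
    P=np.array([ray(x+u0,y+v0,h) for x,y in zip(xs,ys)])
    c=P.mean(0); w,V=np.linalg.eigh(np.cov(P.T)); a=V[:,1]; a=a*np.sign(a[np.abs(a).argmax()])
    ang=np.degrees(np.arctan2(a[1],a[0]))
    print(name,'c',c.round(4),'LxW mm',(np.sqrt(12*w[::-1])*1000).round(1),'ang',ang.round(2),len(P)); return c,ang
E
python3 - <<'E'
from h import *
W=np.load('f0.npz')['W']
obj(W,(258,180,325,228),.010,.022,'L'); obj(W,(335,178,402,228),.011,.024,'R')
obj(W,(425,180,462,230),.017,.036,'sand'); obj(W,(258,140,408,172),.009,.02,'fence')
obj(W,(225,182,250,245),.007,.014,'se'); obj(W,(225,195,250,230),.024,.036,'grip'); obj(W,(212,135,250,170),.04,.085,'pot')
s=robot.read_state(); print(R.from_rotvec(s['orientation']).as_matrix().round(3))
E
```

```text
L c [0.5148 0.1607] LxW mm [169.1 110.5] ang 90.13 1689Traceback (most recent call last):
  File "<stdin>", line 3, in <module>
  File "h.py", line 32, in obj
    P=np.array([ray(x+u0,y+v0,h) for x,y in zip(xs,ys)])
                ~~~^^^^^^^^^^^^^
  File "h.py", line 24, in ray
    c=robot.camera_info(n); M=R.from_rotvec(c['rvec']).as_matrix(); t=np.array(c['tvec'])
ValueError: time passes only in moves, steps and waits
```

```bash
sed -i "s/^def ray/CI={n:robot.camera_info(n) for n in ('top','scene')}\ndef ray/; s/    c=robot.camera_info(n); M/    c=CI[n]; M/" h.py
python3 - <<'E'
from h import *
W=np.load('f0.npz')['W']
obj(W,(258,180,325,228),.010,.022,'L'); obj(W,(335,178,402,228),.011,.024,'R')
obj(W,(425,180,462,230),.017,.036,'sand'); obj(W,(258,140,408,172),.009,.02,'fence')
obj(W,(225,182,250,245),.007,.014,'se'); obj(W,(225,195,250,230),.024,.036,'grip'); obj(W,(212,135,250,170),.04,.085,'pot')
s=robot.read_state(); print(R.from_rotvec(s['orientation']).as_matrix().round(3))
E
```

```text
L c [0.5148 0.1607] LxW mm [169.1 110.5] ang 90.13 1689
R c [ 0.5157 -0.0977] LxW mm [170.1 110.8] ang 85.37 1707
sand c [ 0.5067 -0.3411] LxW mm [120.6  62.4] ang -11.34 694
fence c [0.674  0.0246] LxW mm [455.6  27. ] ang 86.26 1072
se c [0.4909 0.3416] LxW mm [152.8  27.2] ang -1.27 379
grip c [0.4886 0.3398] LxW mm [48.3 28.8] ang 1.4 131
pot c [0.6848 0.3503] LxW mm [85.8 75.9] ang 37.29 232
[[ 0.339  0.941 -0.   ]
 [ 0.941 -0.339 -0.001]
 [-0.001 -0.    -1.   ]]
```

Call:
{"op": "arm_command", "data": {"jaw": [0,0,0,0,0,0,0,0,0,0], "xyz": [[0,0,0],[0,0,0],[0,0,0],[-0.0177,0.0303,0],[-0.0177,0.0303,0],[-0.0177,0.0303,0],[-0.0177,0.0303,0],[-0.0177,0.0303,0],[-0.0177,0.0303,0],[-0.0177,0.0303,0]], "spin": [-6.6,-6.6,-6.6,0,0,0,0,0,0,0], "grip_force": 20}}

```text
time_s: 0.93
tool_pos: [0.3998, 0.3923, 0.4044]
orientation: [-2.222, -2.221, 0.001]
force: [-0.4, 0.2, 0.4]
finger_gap: 0.0943
```

Call:
{"op": "arm_command", "data": {"jaw": [0,0,0,0,0,0,0,0], "xyz": [[-0.0177,0.0303,0],[-0.0177,0.0303,0],[-0.0177,0.0303,0],[0,0,0.03],[0,0,0.03],[0,0,0.03],[0,0,0.02],[0,0,0]], "spin": [0,0,0,0,0,0,0,0]}}

```text
time_s: 1.6
tool_pos: [0.4888, 0.3398, 0.29]
orientation: [-2.221, -2.22, 0.012]
force: [0.4, -0.2, -0.6]
finger_gap: 0.0939
```

Call:
{"op": "arm_command", "data": {"jaw": [0,0,0,0,0,0,1,1,1,1], "xyz": [[0,0,0.025],[0,0,0.025],[0,0,0.02],[0,0,0.012],[0,0,0],[0,0,0],[0,0,0],[0,0,0],[0,0,0],[0,0,0]], "spin": [0,0,0,0,0,0,0,0,0,0], "grip_force": 20}}

```text
time_s: 2.43
tool_pos: [0.4895, 0.3405, 0.2134]
orientation: [2.221, 2.221, 0.002]
force: [-0.1, 0.9, -0.2]
finger_gap: 0.0706
```

Call:
{"op": "arm_command", "data": {"jaw": [1,1,1,1,1,1], "xyz": [[0,0,0],[0,0,0],[0,0,0],[0,0,0],[0,0,0],[0,0,0]], "spin": [0,0,0,0,0,0]}}

```text
time_s: 2.93
tool_pos: [0.4894, 0.3404, 0.2127]
orientation: [2.222, 2.221, -0.0]
force: [0.3, 0.4, 0.0]
finger_gap: 0.0308
```

Call:
{"op": "arm_command", "data": {"jaw": [1,1,1,1,1,1,1,1,1,1], "xyz": [[0,0,0],[0,0,0],[0,0,0],[0,0,0],[0,0,-0.01],[0,0,-0.02],[0,0,-0.02],[0,0,-0.02],[0,0,-0.02],[0,0,0]], "spin": [0,0,0,0,0,0,0,0,0,0]}}

```text
time_s: 3.77
tool_pos: [0.4897, 0.3406, 0.3072]
orientation: [2.221, 2.22, 0.01]
force: [1.1, 1.2, -0.5]
finger_gap: 0.0281
```

Run:
```python
from h import *
s=robot.read_state(); print(s['tool_pos'],s['force'],s['finger_gap'])
p,d,W=grab('scene'); save(p[180:380,300:600],'lift.png')
```

```text
[0.48974804 0.34064373 0.30721903] [ 1.12382502  1.21591941 -0.49544149] 0.02814396506531385
```

View pics/lift.png

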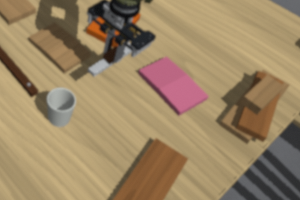

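Call:
{"op": "arm_command", "data": {"jaw": [1,1,1,1,1,1,1,1,1,1], "xyz": [[0,0,0],[0,0,0],[0,0,0],[0,0,0],[0,0,0],[0,0,0],[0,0,0],[0,0,0],[0,0,0],[0,0,0]], "spin": [6,6,6,6,6,6,6,6,6,6]}}

```text
time_s: 4.65
tool_pos: [0.4892, 0.3403, 0.3012]
orientation: [3.036, 0.805, -0.003]
force: [0.1, 0.3, -1.8]
finger_gap: 0.0278
```

Call:
{"op": "arm_command", "data": {"jaw": [1,1,1,1,1,1,1], "xyz": [[0,0,0],[0,0,0],[0,0,0],[0,0,0],[0,0,0],[0,0,0],[0,0,0]], "spin": [6,6,6,6,6,0,0]}}

```text
time_s: 5.23
tool_pos: [0.4892, 0.3403, 0.3016]
orientation: [3.141, 0.005, -0.002]
force: [-0.3, -0.7, -2.0]
finger_gap: 0.0276
```

Call:
{"op": "arm_command", "data": {"jaw": [1,1,1,1,1,1,1,1,1], "xyz": [[0.0035,0.025,0],[0.0035,0.025,0],[0.0035,0.025,0],[0.0035,0.025,0],[0.0035,0.025,0],[0.0035,0.025,0],[0.004,0.03,0],[0,0,0],[0,0,0]], "spin": [0,0,0,0,0,0,0,0,0]}}

```text
time_s: 5.98
tool_pos: [0.5145, 0.1593, 0.3023]
orientation: [3.142, 0.001, -0.001]
force: [-0.1, -0.0, -2.3]
finger_gap: 0.0282
```

Call:
{"op": "arm_command", "data": {"jaw": [1,1,1,1,1,1,1], "xyz": [[0,0,0.015],[0,0,0.015],[0,0,0.015],[0,0,0.01],[0,0,0.005],[0,0,0],[0,0,0]], "spin": [0,0,0,0,0,0,0]}}

```text
time_s: 6.57
tool_pos: [0.5144, 0.1607, 0.243]
orientation: [-3.142, -0.001, -0.0]
force: [0.0, 0.6, -1.8]
finger_gap: 0.0277
```

Run:
```python
from h import *
p,d,W=grab('scene'); save(cv2.resize(p[150:300,280:480],(800,600)),'place.png')
```

```text
(no output)
```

View pics/place.png

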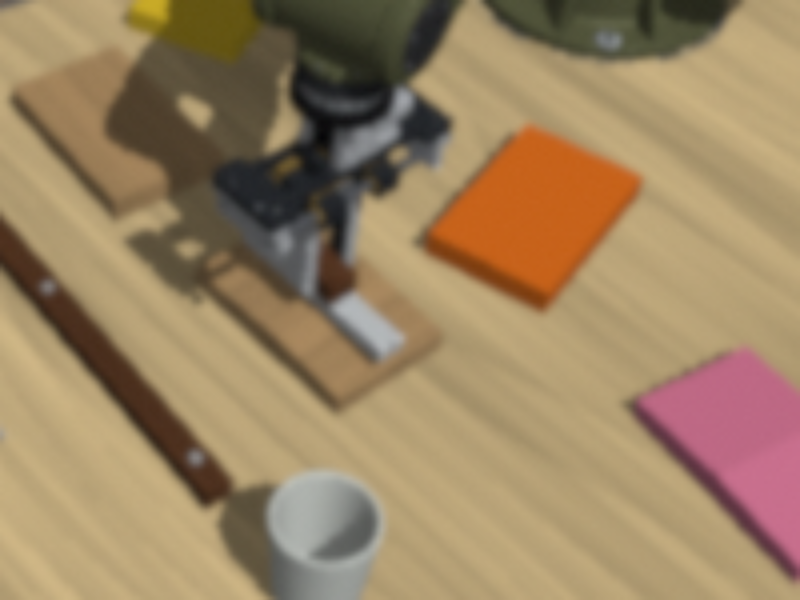

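The straightedge (bar end near 385,350 in this crop) is aligned over the crowned board, just above its face. I'll lower it until it touches.

Call:
{"op": "arm_command", "data": {"jaw": [1,1,1,1], "xyz": [[0,0,0.003],[0,0,0.002],[0,0,0],[0,0,0]], "spin": [0,0,0,0]}}

```text
time_s: 6.95
tool_pos: [0.5143, 0.1603, 0.2377]
orientation: [3.142, -0.0, -0.0]
force: [0.4, -1.0, -1.6]
finger_gap: 0.0279
```

Call:
{"op": "arm_command", "data": {"jaw": [1,1,1], "xyz": [[0,0,0.002],[0,0,0],[0,0,0]], "spin": [0,0,0]}}

```text
time_s: 7.2
tool_pos: [0.5145, 0.1604, 0.2363]
orientation: [-3.141, 0.0, -0.002]
force: [-1.1, -1.1, 5.8]
finger_gap: 0.0278
```

Call:
{"op": "arm_command", "data": {"jaw": [0.6,0.6,0.5,0.5,0.4,0.4,0.4,0.4,0.4,0.4], "xyz": [[0,0,0],[0,0,0],[0,0,0],[0,0,0],[0,0,0],[0,0,-0.01],[0,0,-0.02],[0,0,-0.02],[0,0,-0.02],[0,0,0]], "spin": [0,0,0,0,0,0,0,0,0,0]}}

```text
time_s: 8.03
tool_pos: [0.5149, 0.1605, 0.3101]
orientation: [-3.14, 0.0, -0.009]
force: [0.1, -0.4, 1.3]
finger_gap: 0.0562
```

Call:
{"op": "arm_command", "data": {"jaw": [1,1,1,1,1,1,1,1,1,1], "xyz": [[0,-0.02,0],[0,-0.02,0],[0,-0.02,0],[0,0,0],[0,0,0],[0,0,0],[0,0,0],[0,0,0],[0,0,0],[0,0,0]], "spin": [0,0,0,0,0,0,0,0,0,0]}}

```text
time_s: 8.87
tool_pos: [0.5144, 0.22, 0.3057]
orientation: [-3.142, 0.001, -0.0]
force: [1.1, -0.4, -0.8]
finger_gap: 0.0002
```

Run:
```python
from h import *
print({k:robot.read_state()[k] for k in('tool_pos','force','finger_gap')})
p,d,W=grab('scene'); save(cv2.resize(p[150:300,280:480],(800,600)),'rel.png')
```

```text
{'tool_pos': array([0.51442346, 0.21996108, 0.30570306]), 'force': array([ 1.08773372, -0.41052772, -0.80753227]), 'finger_gap': 0.00024710883292510053}
```

View pics/rel.png

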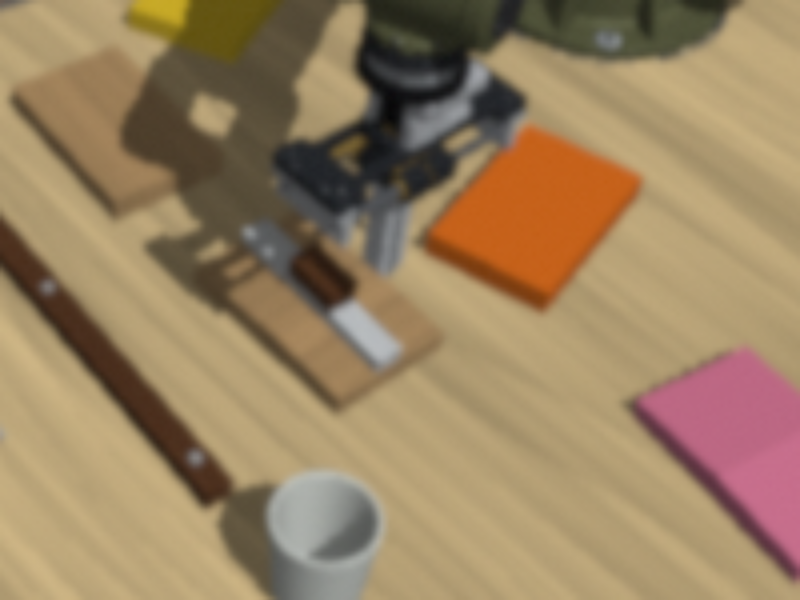

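Call:
{"op": "arm_command", "data": {"jaw": [1,1,1,1,1,1,1], "xyz": [[0,0,0.02],[0,0,0.02],[0,0,0.015],[0,0,0.005],[0,0,0.003],[0,0,0],[0,0,0]], "spin": [0,0,0,0,0,0,0]}}

```text
time_s: 9.5
tool_pos: [0.5146, 0.2204, 0.2435]
orientation: [-3.141, 0.0, -0.002]
force: [-0.7, 0.3, 0.2]
finger_gap: 0.0003
```

Call:
{"op": "arm_command", "data": {"jaw": [1,1,1,1,1,1,1,1], "xyz": [[0,0,0.002],[0,0,0.002],[0,0,0.002],[0,0,0.002],[0,0,0.001],[0,0,0],[0,0,0],[0,0,0]], "spin": [0,0,0,0,0,0,0,0]}}

```text
time_s: 10.17
tool_pos: [0.5143, 0.2204, 0.2337]
orientation: [3.142, -0.0, -0.0]
force: [-0.5, 0.2, 1.2]
finger_gap: 0.0006
```

Call:
{"op": "arm_command", "data": {"jaw": [1,1,1,1,1,1], "xyz": [[0,0,0.002],[0,0,0.002],[0,0,0],[0,0,0],[0,0,0],[0,0,0]], "spin": [0,0,0,0,0,0]}}

```text
time_s: 10.67
tool_pos: [0.5144, 0.2204, 0.2329]
orientation: [-3.141, 0.0, -0.002]
force: [-18.2, -7.0, 42.8]
finger_gap: 0.0005
```

Run:
```python
from h import *
print({k:robot.read_state()[k] for k in('tool_pos','force','finger_gap')})
p,d,W=grab('scene'); save(cv2.resize(p[180:270,310:430],(800,600)),'pl.png')
```

```text
{'tool_pos': array([0.51441323, 0.22044029, 0.23293561]), 'force': array([-18.17325178,  -6.95208472,  42.80169683]), 'finger_gap': 0.0004903934821814331}
```

View pics/pl.png

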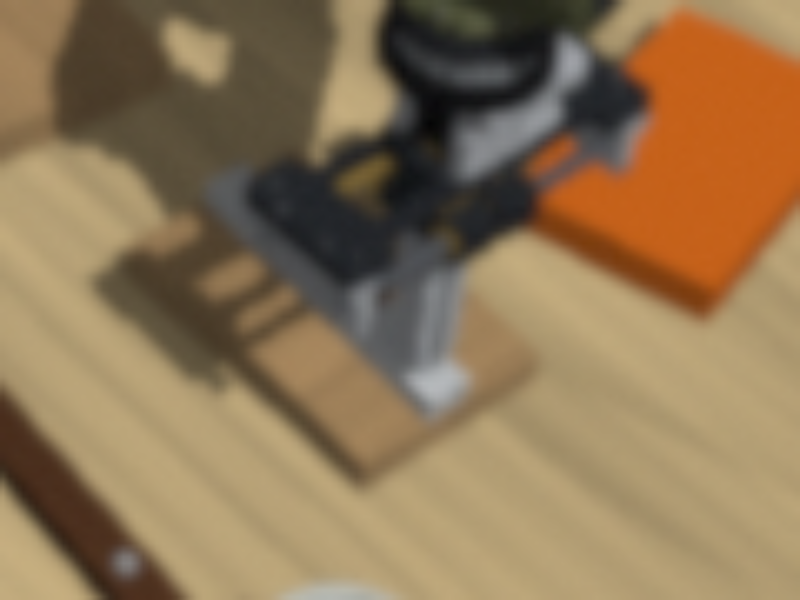

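The tip height is 33.7 mm against 33.8 mm expected with the left end down, and the force is 43 N, so the left press is done. Next is the right end.

Call:
{"op": "arm_command", "data": {"jaw": [1,1,1,1,1,1,1,1,1,1], "xyz": [[0,0,-0.005],[0,0,-0.015],[0,0,-0.02],[0,0,-0.02],[0,0.02,0],[0,0.03,0],[0,0.03,0],[0,0.03,0],[0,0.01,0],[0,0,0]], "spin": [0,0,0,0,0,0,0,0,0,0]}}

```text
time_s: 11.55
tool_pos: [0.5144, 0.0987, 0.2897]
orientation: [3.141, -0.005, 0.0]
force: [0.4, -0.2, 0.5]
finger_gap: 0.0004
```

Call:
{"op": "arm_command", "data": {"jaw": [1,1,1,1,1,1,1], "xyz": [[0,0,0.02],[0,0,0.015],[0,0,0.005],[0,0,0.002],[0,0,0.002],[0,0,0],[0,0,0]], "spin": [0,0,0,0,0,0,0]}}

```text
time_s: 12.13
tool_pos: [0.5145, 0.1007, 0.2463]
orientation: [-3.141, -0.0, -0.002]
force: [0.1, 0.7, -1.1]
finger_gap: 0.0005
```

Call:
{"op": "arm_command", "data": {"jaw": [1,1,1,1,1,1,1,1,1,1], "xyz": [[0,0,0.0015],[0,0,0.0015],[0,0,0.0015],[0,0,0.0015],[0,0,0.0015],[0,0,0.0015],[0,0,0.0015],[0,0,0.0015],[0,0,0],[0,0,0]], "spin": [0,0,0,0,0,0,0,0,0,0]}}

```text
time_s: 12.97
tool_pos: [0.5143, 0.1003, 0.2338]
orientation: [3.142, -0.0, 0.0]
force: [-0.9, -0.3, 4.4]
finger_gap: 0.0007
```

Call:
{"op": "arm_command", "data": {"jaw": [1,1,1,1,1], "xyz": [[0,0,0.0015],[0,0,0.001],[0,0,0],[0,0,0],[0,0,0]], "spin": [0,0,0,0,0]}}

```text
time_s: 13.38
tool_pos: [0.5144, 0.1004, 0.2333]
orientation: [3.142, -0.0, 0.001]
force: [-14.3, -3.4, 32.5]
finger_gap: 0.0006
```

Run:
```python
from h import *
print({k:robot.read_state()[k] for k in('tool_pos','force','finger_gap')})
p,d,W=grab('scene'); save(cv2.resize(p[180:270,310:430],(800,600)),'pr.png')
```

```text
{'tool_pos': array([0.51442018, 0.10035747, 0.23327747]), 'force': array([-14.3044811 ,  -3.44960762,  32.5338803 ]), 'finger_gap': 0.0005747860895427984}
```

View pics/pr.png

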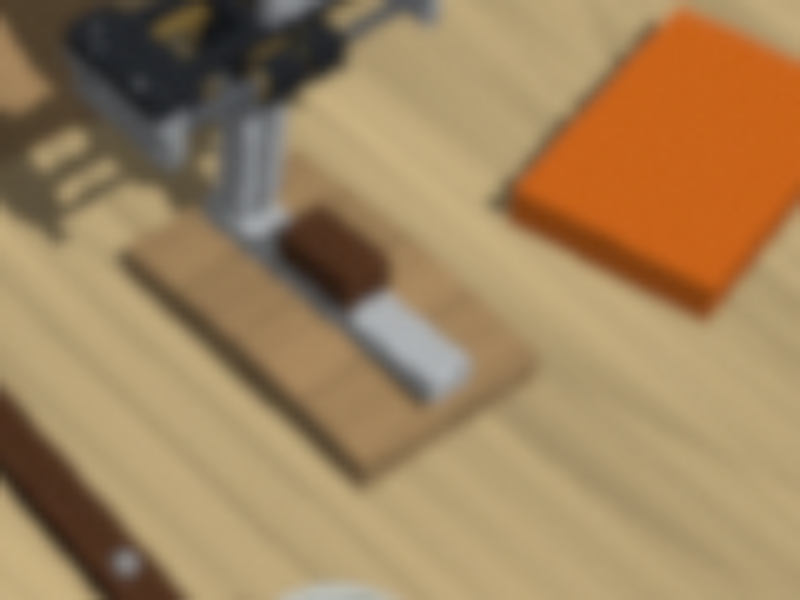

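Rocking right gives the same low height (z 0.2333) with the left end lifted, so the crown is confirmed. Now I'll raise the arm, move over the near edge of the flat board and turn.

Call:
{"op": "arm_command", "data": {"jaw": [1,1,1,1,1,0,0,0,0,0], "xyz": [[0,0,-0.005],[0,0,-0.015],[0,0,-0.02],[0,0,-0.02],[0,0,-0.015],[-0.011,0.0276,0],[-0.011,0.0276,0],[-0.011,0.0276,0],[-0.011,0.0276,0],[-0.011,0.0276,0]], "spin": [0,0,0,0,0,0,0,0,0,0]}}

```text
time_s: 14.27
tool_pos: [0.4585, -0.0387, 0.3061]
orientation: [3.142, 0.0, 0.0]
force: [0.8, -0.7, 0.6]
finger_gap: 0.0304
```

Call:
{"op": "arm_command", "data": {"jaw": [0,0,0,0,0,0,0,0,0,0], "xyz": [[-0.011,0.0276,0],[-0.011,0.0276,0],[0,0,0],[0,0,0],[0,0,0],[0,0,0],[0,0,0],[0,0,0],[0,0,0],[0,0,0]], "spin": [0,0,-6.6,-6.6,-6.6,-6.6,-6.6,-6.6,-6.6,-6.6]}}

```text
time_s: 15.1
tool_pos: [0.4373, -0.0928, 0.306]
orientation: [-2.81, -1.404, -0.0]
force: [-0.5, -0.1, -0.3]
finger_gap: 0.0935
```

Call:
{"op": "arm_command", "data": {"jaw": [0,0,0,0,0,0,0,0], "xyz": [[0,0,0],[0,0,0],[0,0,0],[0,0,0],[0,0,0],[0,0,0],[0,0,0],[0,0,0]], "spin": [-6.7,-6.7,-6.7,-6.7,-6.7,0,0,0]}}

```text
time_s: 15.77
tool_pos: [0.4373, -0.0928, 0.3061]
orientation: [-2.296, -2.144, 0.0]
force: [-0.2, -0.2, -0.4]
finger_gap: 0.0939
```

Run:
```python
from h import *
s=robot.read_state();print({k:s[k] for k in('tool_pos','force','finger_gap','time_s')}); print(R.from_rotvec(s['orientation']).as_matrix()[:,0])
p,d,W=grab('top'); np.savez('f1.npz',p=p,W=W); save(p,'t1.png')
obj(W,(258,180,325,228),.010,.022,'L(+se)')
W0=np.load('f0.npz')['W']
obj(W0,(370,230,432,300),.004,.01,'yellow')
for h in (.009,.012,.014): obj(W0,(258,140,408,172),h,.02,'fence')
# colour-based fence angle
f=np.load('f0.npz')['p'][140:172,258:408].astype(int); m=f.sum(2)<200
P=np.array([ray(x+258,y+140,.02) for y,x in zip(*np.nonzero(m))]); 
k=np.polyfit(P[:,1],P[:,0],1); r=P[:,0]-np.polyval(k,P[:,1]); g=abs(r)<.02; k=np.polyfit(P[g,1],P[g,0],1)
print('fence colour slope deg',np.degrees(np.arctan(k[0])),'x at y=0',k[1],g.sum())
```

```text
{'tool_pos': array([ 0.43727108, -0.09280756,  0.30608044]), 'force': array([-0.18538547, -0.16928253, -0.40422239]), 'finger_gap': 0.09392011613887355, 'time_s': 15.7667}
[6.87145460e-02 9.97636362e-01 3.01821629e-05]
L(+se) c [0.5149 0.1606] LxW mm [169.  110.2] ang 89.72 1684
yellow c [ 0.313 -0.201] LxW mm [172.9 113.6] ang 24.21 1828
fence c [0.674  0.0246] LxW mm [455.6  27. ] ang 86.26 1072
fence c [0.6744 0.0251] LxW mm [456.1  26.1] ang 86.28 1032
fence c [0.6746 0.0257] LxW mm [456.1  25.1] ang 86.32 981
fence colour slope deg 3.513090180153018 x at y=0 0.6694292222760879 973
```

View pics/t1.png

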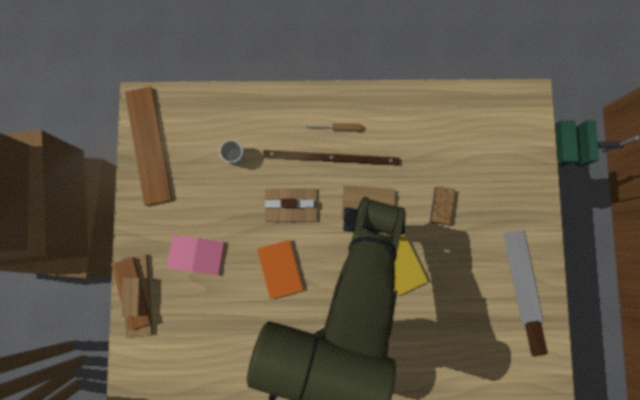

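The straightedge lies centred on the crowned board at (291,204), and the other things look unmoved. Now I'll lower behind the flat board and push.

Call:
{"op": "arm_command", "data": {"jaw": [0,0,0,0,0,0,0], "xyz": [[0,0,0.025],[0,0,0.025],[0,0,0.025],[0,0,0.015],[0,0,0.007],[0,0,0],[0,0,0]], "spin": [0,0,0,0,0,0,0]}}

```text
time_s: 16.4
tool_pos: [0.4375, -0.0929, 0.2096]
orientation: [2.293, 2.147, 0.0]
force: [0.6, -0.6, 1.0]
finger_gap: 0.094
```

Call:
{"op": "arm_command", "data": {"jaw": [0,0,0,0,0,0,0,0,0,0], "xyz": [[0,0.005,0],[0,0.005,0],[0,0.005,0],[0,0.005,0],[0,0.006,0],[0,0.008,0],[0,0.008,0],[0,0.008,0],[0,0.008,0],[0,0.008,0]], "spin": [0,0,0,0,0,0,0,0,0,0]}}

```text
time_s: 17.23
tool_pos: [0.504, -0.0971, 0.2091]
orientation: [-2.292, -2.148, 0.0]
force: [-3.7, -0.4, 2.2]
finger_gap: 0.0938
```

Call:
{"op": "arm_command", "data": {"jaw": [0,0,0,0,0,0,0], "xyz": [[0,0.005,0],[0,0.005,0],[0,0.005,0],[0,0.005,0],[0,0.002,0],[0,0,0],[0,0,0]], "spin": [0,0,0,0,0,0,0]}}

```text
time_s: 17.82
tool_pos: [0.5252, -0.0985, 0.2092]
orientation: [2.292, 2.148, 0.001]
force: [-0.4, -0.1, -0.0]
finger_gap: 0.0938
```

Call:
{"op": "arm_command", "data": {"jaw": [0,0,0,0], "xyz": [[0,0.002,0],[0,0.002,0],[0,0,0],[0,0,0]], "spin": [0,0,0,0]}}

```text
time_s: 18.15
tool_pos: [0.5292, -0.0988, 0.2092]
orientation: [2.292, 2.148, 0.0]
force: [0.1, -0.6, 0.1]
finger_gap: 0.0943
```

Call:
{"op": "arm_command", "data": {"jaw": [0,0,0], "xyz": [[0,0.002,0],[0,0,0],[0,0,0]], "spin": [0,0,0]}}

```text
time_s: 18.4
tool_pos: [0.5312, -0.0989, 0.2092]
orientation: [2.292, 2.148, 0.0]
force: [-0.2, -0.3, 0.1]
finger_gap: 0.0941
```

Call:
{"op": "arm_command", "data": {"jaw": [0,0,0], "xyz": [[0,0.002,0],[0,0,0],[0,0,0]], "spin": [0,0,0]}}

```text
time_s: 18.65
tool_pos: [0.5328, -0.099, 0.209]
orientation: [-2.291, -2.147, 0.002]
force: [-7.4, 0.1, 4.6]
finger_gap: 0.0941
```

Call:
{"op": "arm_command", "data": {"jaw": [0,0,0], "xyz": [[0,0.0015,0],[0,0,0],[0,0,0]], "spin": [0,0,0]}}

```text
time_s: 18.9
tool_pos: [0.5336, -0.0991, 0.209]
orientation: [-2.289, -2.145, 0.005]
force: [-17.8, 1.4, 13.1]
finger_gap: 0.0942
```

The board is firmly against the fence at 18 N. I'll back off, clear the view and check.

Call:
{"op": "arm_command", "data": {"jaw": [0,0,0,0,0,0,0,0,0,0], "xyz": [[0,-0.005,0],[0,-0.01,0],[0,-0.02,0],[0,-0.01,-0.02],[0,0,-0.035],[0,0,-0.035],[0,-0.035,-0.02],[0,-0.035,0],[0,-0.035,0],[0,0,0]], "spin": [0,0,0,0,0,0,0,0,0,0]}}

```text
time_s: 19.73
tool_pos: [0.3808, -0.0887, 0.3189]
orientation: [-2.292, -2.147, 0.001]
force: [-1.4, 0.9, -0.5]
finger_gap: 0.094
```

Run:
```python
from h import *
s=robot.read_state();print({k:s[k] for k in('tool_pos','force','finger_gap','time_s')})
p,d,W=grab('top'); save(cv2.resize(p[110:250,205:465],(800,431),interpolation=cv2.INTER_CUBIC),'t2.png')
obj(W,(258,176,325,228),.010,.022,'L(+se)'); obj(W,(250,176,330,228),.030,.05,'se'); obj(W,(425,180,462,230),.017,.036,'sand')
obj(W,(212,135,250,170),.04,.085,'pot')
# flat board: crop below the fence
c,a=obj(W,(335,164,402,212),.011,.024,'R')
W0=np.load('f0.npz')['W']
F,fa=np.array([.6744,.0251]),86.3; n=np.array([np.sin(np.radians(fa)),-np.cos(np.radians(fa))])
print('board x in fence frame',(c-F)@n,'dang',a-fa)
```

```text
{'tool_pos': array([ 0.38081699, -0.08871644,  0.31889009]), 'force': array([-1.43082529,  0.85908938, -0.50412051]), 'finger_gap': 0.09401274365903806, 'time_s': 19.7333}
L(+se) c [0.5149 0.1605] LxW mm [168.6 110.3] ang 89.59 1686
se c [0.5162 0.1626] LxW mm [146.   26.2] ang 89.31 357
sand c [ 0.5072 -0.3411] LxW mm [121.1  62.5] ang -10.15 697
pot c [0.6849 0.3503] LxW mm [86.4 74.5] ang 40.97 239
R c [ 0.5957 -0.103 ] LxW mm [170.3 106.5] ang 89.12 1612
board x in fence frame -0.07032058548804652 dang 2.816738862822575
```

View pics/t2.png

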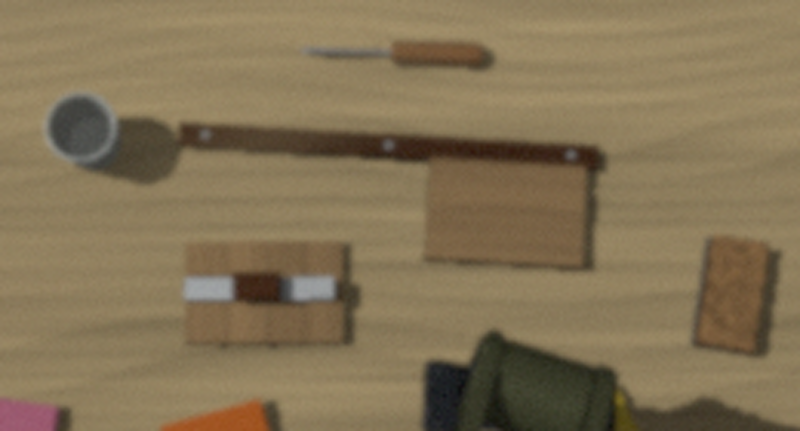

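The picture shows the board against the fence at (510,160). The fitted angle is biased because the crop cut a corner, so I'll check it from the near edge only.

Run:
```python
from h import *
def near(W,cols,r0,r1,th):
    out=[]
    for u in cols:
        z=np.nanmean(W[r0:r1,u-1:u+2,2],1); i=np.nonzero(z>th)[0].max()
        t=(z[i]-th)/max(z[i]-z[i+1],1e-6); out.append(ray(u,r0+i+min(t,1),.022))
    P=np.array(out); k=np.polyfit(P[:,1],P[:,0],1); r=P[:,0]-np.polyval(k,P[:,1]); g=abs(r)<.004
    return np.polyfit(P[g,1],P[g,0],1),P
Ws=np.mean([grab('top')[2] for _ in range(6)],0)
kb,Pb=near(Ws,range(347,394),170,212,.012)
kf,_=near(np.load('f0.npz')['W'],range(264,400),142,172,.010)
kf2,_=near(Ws,list(range(264,335)),142,172,.010)
print('board edge deg',np.degrees(np.arctan(kb[0])),'fence deg',np.degrees(np.arctan(kf[0])),np.degrees(np.arctan(kf2[0])))
y=Pb[:,1].mean(); print('gap mm',(np.polyval(kf,y)-np.polyval(kb,y))*np.cos(np.arctan(kf[0]))*1e3-110)
```

```text
board edge deg 3.6319124968835133 fence deg 3.7137854130493233 3.7203345097567357
gap mm -1.005181164554287
```

```bash
python3 -c "
from rig import robot
print(robot.hand_in())"
```

```text
the job is handed in; nothing more can be done
None
```

The job is handed in after about 20 s of robot time; no verdict was reported. The left board is the crowned one, and the flat board is now flush against the fence.

- **Rocking:** I laid the straightedge along the left board and pressed its left end (43 N), then its right end (33 N). Both ends came down to a tip height of about 34 mm, the height expected on the crown's slope, and the left end lifted when the right was pressed. I did not test the right board by rocking, because the depth image showed it level.
- **Straightedge and crowned board:** the straightedge is resting on that board within about 2 mm of its middle, and the board has not moved measurably.
- **Flat board:** I pushed it with both fingertips until it met the fence at about 18 N. Its edge is about 0.1° from parallel, with a measured gap of –1 mm, which is flush within camera error.
- **Bystanders:** the sanding block and pot measured unmoved. I checked the screwdriver only by eye, and it looked unmoved. The arm was clear of everything.
- **Check that disagreed:** a first fit of the flat board's angle read 2.8° off the fence. The image crop had cut off a corner of the board, and the near-edge fit replaced it.

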